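Sweep the blue glass rounds into the row groove

TASK

Line up the next mosaic row: with the fingertips, push the three blue glass rounds one at a time through the gate of the layout tray until each lies wholly inside the groove. Slide them flat along the tray and do not pick any up; leave the orange and the yellow round in the pan, and do not disturb the other things on the table.

Things in the scene. Friction and masses are not known exactly. Their poses are not given: they have to be found in the camera images.
- tray: wooden mosaic layout tray with a grey recessed floor, fixed to the table, 272 mm along x, 282 mm along y; rims and solid parts 20 mm above the table, grey floor 8 mm above it. Wide pan, funnel, gate and groove in a row. Origin: underside, on the centre line, 29 mm to the pan's side of the gate; z up, y along the centre line from pan to groove (roughly robot's left), x across (roughly away from the robot)
- gate (a point): middle of the gate, 38 mm wide, at floor level (8 mm above the table); axes as the tray's: +y points from the pan into the groove. Gate sides at x = +-19 mm here. The two funnel walls run from there outward and back into the pan, at 25 degrees to the x axis, to about x = +-128 mm, y = -51 mm
- pan_middle (a point): middle of the pan's grey floor, 85 mm before the gate on the centre line, axes as the tray's. The pan's inner side walls are at x = +-128 mm and its inner back wall at y = -77 mm from this point. All rounds start in the pan, spread in a loose fan about 75 to 120 mm from the gate
- groove_end (a point): middle of the groove's closed end, at floor level, 104 mm beyond the gate along +y. The straight groove is 38 mm wide, 12 mm deep, and takes the three rounds in single file: a round pushed in slides on those ahead of it
- blue_1_center (a point): blue flat-bottomed glass mosaic round (disc) with a slightly domed top, 30 mm diameter, 10 mm thick, 14 to 24 g; starts lying flat and loose in the pan. This point is its centre, 5 mm above the tray floor. One of the three alike; they may be taken in any order
- blue_2_center (a point): blue flat-bottomed glass mosaic round (disc) with a slightly domed top, 30 mm diameter, 10 mm thick, 14 to 24 g; starts lying flat and loose in the pan. This point is its centre, 5 mm above the tray floor. One of the three alike; they may be taken in any order
- blue_3_center (a point): blue flat-bottomed glass mosaic round (disc) with a slightly domed top, 30 mm diameter, 10 mm thick, 14 to 24 g; starts lying flat and loose in the pan. This point is its centre, 5 mm above the tray floor. One of the three alike; they may be taken in any order
- orange_center (a point): orange flat-bottomed glass mosaic round (disc) with a slightly domed top, 30 mm diameter, 10 mm thick, 14 to 24 g; starts lying flat and loose in the pan. This point is its centre, 5 mm above the tray floor. It belongs to another row and stays in the pan; nudging it there does no harm
- yellow_center (a point): yellow flat-bottomed glass mosaic round (disc) with a slightly domed top, 30 mm diameter, 10 mm thick, 14 to 24 g; starts lying flat and loose in the pan. This point is its centre, 5 mm above the tray floor. It belongs to another row and stays in the pan; nudging it there does no harm
- glue_gun: cordless blue hot-glue gun lying on its side on a flat piece of cardboard, about 190 x 140 x 34 mm. Bystander; origin at its underside, below the middle of the barrel
- tweezers: steel tweezers lying flat on the table, 120 x 20 x 4 mm. Bystander; origin at the middle of the underside
- water_bottle: upright water bottle with a blue label and white cap, 64 mm diameter, 200 mm tall. Bystander; origin at the centre of its underside
- blue_jar: closed clear jar full of blue glass, white lid, 76 mm diameter, 72 mm tall. Bystander; origin at the centre of its underside

How it is judged:
By the outcome, as a careful person would: the job done as asked, in the order asked, and still so for the second after the job is handed in, with the robot touching nothing.
It also fails if it takes over 61 s, if anything falls off the work surface, if the arm or the gripper's body presses on something with over 40 N, if the wrist force passes 120 N, or if a joint passes its speed limit or range.

ROBOT

A 6-joint arm with a two-finger parallel gripper is mounted at the origin on the work surface. World frame = base frame: x ahead of the robot, y to its left, z up, the work surface at z = 0. Lengths are in mm, angles in degrees, forces in N, time in s.
With the tool pointing down it reaches from about 300 to 850 mm from the base axis. Payload 4.2 kg.
Tool frame: the origin (TCP) lies at the very end of the fingers, on their centre line; the grasp point (between the pads) lies 19 mm behind it (hold_point_z is the z of the grasp point in the tool frame, in mm); z points along the fingers, y is the direction in which the jaws open and shut (so a half turn about z gives the same grasp; the last joint's range is limited). The gripper opens to 91 mm and grips with 3 to 60 N. Pads are 32 mm wide; open, the fingers measure 118 mm over their backs; the gripper's body (76 mm by 178 mm) begins 60 mm behind the grasp point.
Start: joints at [-75.802, 18.312, 89.639, -0, 72.044, -1.146], TCP at [152.154, -554.52, 213.976] pointing down, gripper open.
Joint ranges: [-177.97, 177.97], [-48.28, 115.42], [12.27, 149.76], [-77.06, 257.06], [2.81, 150.46], [-146.56, 146.56]. Speed limits (degrees/s): [147.25, 147.25, 180, 180, 180, 180].

INTERFACE

Orientations are given as [roll, pitch, yaw] about the fixed x, y, z axes, in that order (R = Rz(yaw) Ry(pitch) Rx(roll)).
In Python, from workcell import state, grab_frame, job_done, hold_point_z gives the robot as it stands. The module is installed in compiled form; this text tells all that it offers.
- The arm moves only by the shell command python3 -m creep 'ROWS' [FORCE]. ROWS is JSON, a list of rows, each a list of 7 numbers: the closure, from 0 (fully open) to 1 (shut), then the shift along the tool's x, y, z in mm, then the turn, a rotation vector about the tool's x, y, z in degrees. A call has 1 to 5 rows; each row shifts and turns the commanded pose from where the row before left it, along the tool's axes as they then stand; what a row does not reach is not made up. A row lasts 1/8 s, in which the tool goes at most 62.5 mm and 10.7 degrees, less where a joint would pass 70% of its speed; a pose out of reach is approached as far as the arm can. A call is refused whole if a number of a shift passes 62.5 or a number of a turn 10.7, either way. A call with a gripper value outside its range is refused whole. The fingers move at their own pace and stop on an object; FORCE is the grip in N (left out, the last holds). Time passes only in rows, so rows that do not move let the fingers close. It gives the time, the measured TCP pose, the force and the opening at its end, in the units of the state.
- state(): the state, without advancing time (a new reading comes with each control period).
- grab_frame(name): name is "scene" or "top" or "wrist"; returns a dict with "frame" (384x512x3 uint8, red, green, blue), "fx", "fy", "cx", "cy" (pixels), "view" (4x4, takes a point from world to camera coordinates). Camera axes: x right, y down, z forward; pixel columns grow to the right and rows downward; lengths in mm; the calibration is good to about 2 mm. A picture is of the moment at which its call begins. There is no depth.
- job_done(): hands the job in, once; it reports no verdict.
The state is a dict: "time_s": time; "qpos": joint angles; "qvel": joint speeds; "effort": joint torques, N m; "ee_pos": TCP position; "ee_rot": TCP orientation; "force": force on the tool from outside, world axes, zero at the start; "torque": the same for the moment, N m; "gripper_width": finger opening in mm.
Only numpy, scipy, OpenCV 4.12 (cv2) and the standard library are available. Lean on these libraries where they do the work, as an engineer would, in place of code of your own. Each camera call takes 0.05 s, during which the arm holds its last target.

## Working session

There is one attempt and no reset: what is moved stays moved. The work goes in short steps, Python scripts to look and compute and a shell command to move; the robot and the scene stay as the last step left them, time stands still between calls to the robot, and variables do not carry over. Pictures are saved under pics/ and viewed, and the job is handed in when it is done.

```bash
mkdir -p pics; cat > h.py <<'E'
import numpy as np,cv2
from workcell import state,grab_frame,job_done,hold_point_z
def grab(n,fn=None):
    d=grab_frame(n)
    if fn: cv2.imwrite('pics/'+fn,cv2.cvtColor(np.asarray(d['frame']),cv2.COLOR_RGB2BGR))
    return d
def ray(d,u,v,z):
    V=np.array(d['view']);R=V[:3,:3];t=V[:3,3]
    c=-R.T@t
    r=R.T@np.array([(u-d['cx'])/d['fx'],(v-d['cy'])/d['fy'],1])
    return c+r*(z-c[2])/r[2]
def proj(d,p):
    V=np.array(d['view']);q=V[:3,:3]@np.array(p)+V[:3,3]
    return d['fx']*q[0]/q[2]+d['cx'],d['fy']*q[1]/q[2]+d['cy']
E
python3 - <<'E'
from h import *
print(state())
for n in ('top','scene'):
    d=grab(n,n+'0.png'); print(n,d['fx'],d['cx'],d['cy'],np.round(d['view'],3).tolist())
E
```

```text
{'time_s': 0.0, 'qpos': array([-7.58012172e+01,  1.83504156e+01,  8.97094867e+01,  6.35732233e-04,
        7.20438644e+01, -1.14585226e+00]), 'qvel': array([-0.01972484, -0.06466558, -0.13501105,  0.00104165,  0.08951376,
       -0.0482301 ]), 'effort': array([-1.46188762e-03, -4.12465310e+01, -2.31974548e+01,  7.25170271e-02,
        4.59424895e-02, -1.48037807e-04]), 'ee_pos': array([ 152.0327077 , -553.98275   ,  213.11170507]), 'ee_rot': array([-1.79896266e+02, -2.67937198e-03,  1.53444361e+01]), 'force': array([0.0847759 , 0.79535013, 0.00323465]), 'torque': array([-0.00024589, -0.00790709,  0.04436447]), 'gripper_width': 91.41703604495754}
top 493.8569805329703 261.20638683582547 196.84011886076652 [[0.008, -1.0, -0.012, 30.589], [-0.989, -0.006, -0.149, 502.003], [0.149, 0.013, -0.989, 1386.429], [0.0, 0.0, 0.0, 1.0]]
scene 414.9446766807164 252.99422377771884 186.21184935583415 [[0.882, 0.471, -0.014, -454.869], [0.271, -0.53, -0.804, -80.155], [-0.386, 0.705, -0.595, 1687.216], [0.0, 0.0, 0.0, 1.0]]
```

View pics/top0.png

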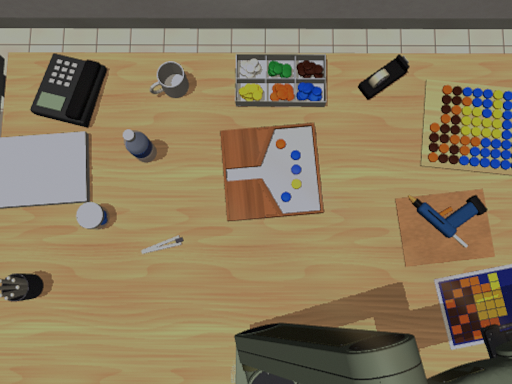

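View pics/scene0.png

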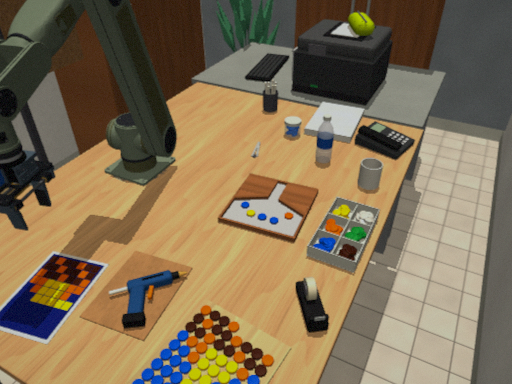

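The top view shows the tray around (272,171), with blues at about (295,155), (296,170) and (286,197), orange at (281,144) and yellow at (296,184). The groove runs left from the gate at about (262,173).

```bash
cat >> h.py <<'E'
from scipy.optimize import least_squares
def discs(d,z=16):
    f=np.asarray(d['frame']);h=cv2.cvtColor(f,cv2.COLOR_RGB2HSV)
    out=[]
    for n,lo,hi in (('blue',(105,150,80),(125,255,255)),('orange',(5,190,130),(14,255,255)),('yellow',(24,130,130),(34,255,255))):
        m=cv2.inRange(h,lo,hi)
        k,l,s,c=cv2.connectedComponentsWithStats(m)
        for i in range(1,k):
            if s[i,4]>25:
                p=ray(d,*c[i],z)
                out.append((n,s[i,4],c[i].round(1),p[:2].round(1)))
    return out
E
python3 - <<'E'
from h import *
d=grab('top')
f=np.asarray(d['frame']);c=f[115:230,210:335]
cv2.imwrite('pics/crop0.png',cv2.cvtColor(cv2.resize(c,None,fx=5,fy=5,interpolation=cv2.INTER_CUBIC),cv2.COLOR_RGB2BGR))
for o in discs(d):
    u,v=o[2]
    if 210<u<335 and 115<v<225: print(o)
# grey floor mask
h=cv2.cvtColor(f,cv2.COLOR_RGB2HSV)
m=((h[...,1]<50)&(h[...,2]>120)).astype(np.uint8)
m[:115]=0;m[225:]=0;m[:,:215]=0;m[:,330:]=0
cs,_=cv2.findContours(m,cv2.RETR_EXTERNAL,cv2.CHAIN_APPROX_NONE)
k=max(cs,key=cv2.contourArea);a=cv2.approxPolyDP(k,2.5,True)[:,0]
for p in a: print(p,ray(d,*p,8)[:2].round(1))
E
```

```text
('blue', np.int32(68), array([295. , 154.9]), array([631.3, -64.9]))
('blue', np.int32(64), array([295.8, 169. ]), array([588.7, -67. ]))
('blue', np.int32(69), array([285.4, 196.5]), array([506.5, -36.6]))
('orange', np.int32(57), array([280.1, 143.5]), array([665.9, -20.5]))
('yellow', np.int32(67), array([295.8, 183.7]), array([544.7, -67. ]))
[311 127] [ 719.5 -113.6]
[276 129] [712.8  -8.4]
[262 165] [602.1  32.8]
[227 169] [589.4 136.8]
[227 179] [559.2 136.3]
[261 177] [565.7  35.5]
[283 213] [458.8 -29.8]
[318 210] [ 468.3 -132.2]
```

View pics/crop0.png

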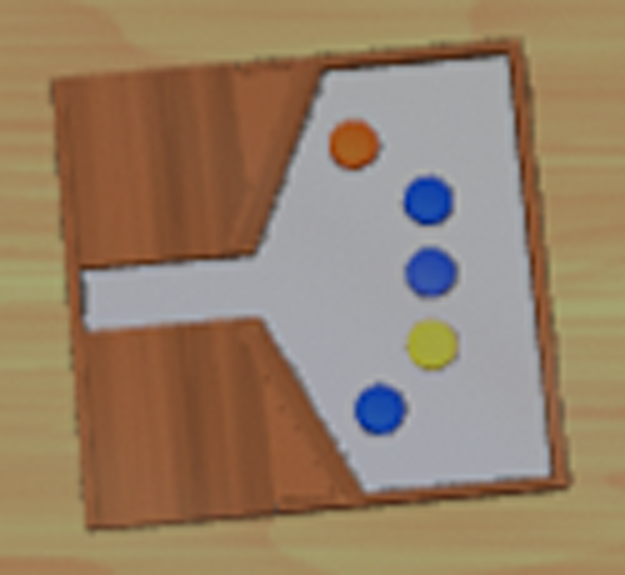

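```bash
cat >> h.py <<'E'
def TR(p,x,y): # local->world
    c,s=np.cos(np.radians(p[2])),np.sin(np.radians(p[2]))
    return np.array([p[0]+c*x-s*y,p[1]+s*x+c*y])
def INV(p,w):
    c,s=np.cos(np.radians(p[2])),np.sin(np.radians(p[2]))
    dx,dy=w[0]-p[0],w[1]-p[1]
    return np.array([c*dx+s*dy,-s*dx+c*dy])
E
python3 - <<'E'
from h import *
d=grab('top')
K=[((311,127),128,-133,8),((318,210),-128,-133,8),((227,168.5),19,133,8),((227,179.5),-19,133,8),((262,165.5),19,29,8),((261,177.5),-19,29,8),((276,128),128,-22,8),((283,213.5),-128,-22,8)]
O=[((52,80),136,141),((522,38),136,-141),((570,487),-136,-141),((88,528),-136,141)]
K+=[((a/5+210-.4,b/5+115-.4),x,y,20) for (a,b),x,y in O]
P=[(ray(d,*k[0],k[3])[:2],k[1],k[2]) for k in K]
r=least_squares(lambda p:np.concatenate([TR(p,x,y)-w for w,x,y in P]),[580,0,4],loss='soft_l1',f_scale=2)
print(r.x.round(2),r.fun.reshape(-1,2).round(1).tolist())
p=r.x;np.save('tray.npy',p)
for o in discs(d):
    if 210<o[2][0]<335 and 115<o[2][1]<225: print(o[0],INV(p,o[3])-[0,29])
# scene cam check
s=grab('scene')
for o in discs(s):
    w=INV(p,o[3])
    if abs(w[0])<130 and abs(w[1])<140: print('scene',o[0],w-[0,29])
print('gate',TR(p,0,29))
E
```

```text
[583.79   5.32   5.11] [[3.6, -2.2], [-0.2, -6.3], [-0.0, 2.6], [-4.6, -0.1], [-0.4, 3.1], [-2.0, -3.0], [-2.7, 3.2], [0.9, 1.8], [3.0, -1.0], [1.1, -1.5], [-0.2, -0.1], [0.4, 1.2]]
blue [  41.06927516 -103.1720599 ]
blue [  -1.54842259 -101.46858161]
blue [-80.71331856 -63.86646404]
orange [ 79.36976463 -62.22132723]
yellow [-45.17426511 -97.56654832]
scene blue [-83.22849821 -65.04708732]
scene blue [  -4.38913563 -102.92128578]
scene blue [  38.83508515 -104.57861419]
scene orange [ 77.34368813 -63.54609665]
scene yellow [-47.71777713 -97.94144381]
gate [581.20268165  34.20306756]
```

```bash
python3 -m creep '[[0.78,0,0,0,0,0,-10],[0.78,0,0,0,0,0,-10],[0.78,0,0,0,0,0,-10],[0.78,0,0,0,0,0,-10],[0.78,0,0,0,0,0,-10]]' 20; python3 -m creep '[[0.78,0,0,0,0,0,-10],[0.78,0,0,0,0,0,-10],[0.78,0,0,0,0,0,-9.8]]'
cat >> h.py <<'E'
from scipy.spatial.transform import Rotation as Ro
def goto(tx,ty,z,yaw=None):
    """gate-frame target -> tool-frame shift; yaw relative to tray y"""
    p=np.load('tray.npy');s=state();R=Ro.from_euler('xyz',s['ee_rot'],degrees=True)
    w=np.append(TR(p,tx,ty+29),z)
    sh=R.inv().apply(w-s['ee_pos'])
    print('t',round(s['time_s'],2),'now gate',(INV(p,s['ee_pos'])-[0,29]).round(1),'z',s['ee_pos'][2].round(1),'rot',np.round(s['ee_rot'],1),'F',np.round(s['force'],1),'w',round(s['gripper_width'],1))
    print('shift',sh.round(1))
    if yaw is not None: print('turn tool z',-(((90+p[2]+yaw)-s['ee_rot'][2]+180)%360-180))
E
python3 -c "
from h import *
goto(-2,-139,100,0)"
```

```text
time_s: 0.88
ee_pos: [152.1, -554.4, 213.8]
ee_rot: [-180.0, -0.0, 65.7]
force: [0.4, -1.0, -0.4]
gripper_width: 44.1
time_s: 1.25
ee_pos: [152.1, -554.4, 213.8]
ee_rot: [-180.0, -0.0, 95.5]
force: [0.4, 1.1, -0.5]
gripper_width: 20.3
t 1.25 now gate [-479.8 -548. ] z 213.8 rot [-180.    -0.    95.5] F [ 0.4  1.1 -0.5] w 20.3
shift [406.  480.4 113.9]
turn tool z 0.3586059952678511
```

```bash
python3 -m creep '[[0.78,50,60,0,0,0,0],[0.78,50,60,0,0,0,0],[0.78,50,60,0,0,0,0],[0.78,50,60,0,0,0,0],[0.78,50,60,0,0,0,0]]'; python3 -m creep '[[0.78,50,60,0,0,0,0.3],[0.78,50,60,0,0,0,0],[0.78,50,60,40,0,0,0],[0.78,6,0,0,0,0,0],[0.78,0,0,0,0,0,0]]'
python3 -c "
from h import *
goto(-2,-139,100,0)
grab('wrist','w1.png');grab('top','t1.png')"
```

```text
time_s: 1.88
ee_pos: [374.5, -332.2, 214.1]
ee_rot: [180.0, 0.0, 95.1]
force: [0.5, -1.3, 0.1]
gripper_width: 20.0
time_s: 2.5
ee_pos: [500.7, -200.5, 185.5]
ee_rot: [-179.9, 0.0, 94.9]
force: [-0.7, -0.9, -0.3]
gripper_width: 20.3
t 2.5 now gate [-101.1 -226.6] z 185.5 rot [-179.9    0.    94.9] F [-0.7 -0.9 -0.3] w 20.3
shift [88.  98.9 85.4]
turn tool z -0.2067186354796604
```

View pics/w1.png

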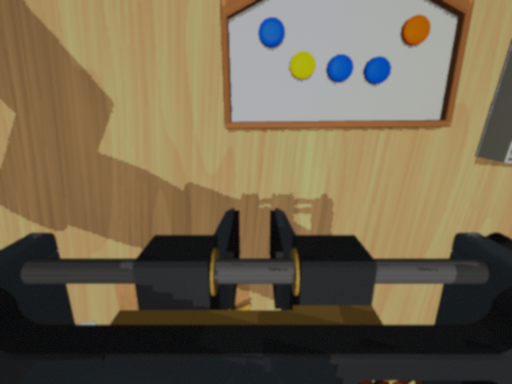

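The wrist view shows the pan ahead of the fingers, with blues at (271,32), (340,68) and (377,70), yellow at (303,66) and orange at (416,29).

```bash
python3 -m creep '[[0.78,30,35,0,0,0,0],[0.78,30,35,0,0,0,0],[0.78,28,29,40,0,0,0],[0.78,0,0,45,0,0,0],[0.78,0,0,0,0,0,0]]'
python3 - <<'E'
from h import *
goto(-2,-139,40,0)
p=np.load('tray.npy')
d=grab('wrist','w2.png')
for o in discs(d):
    w=INV(p,o[3])-[0,29]
    if o[1]>100: print(o[0],o[1],o[2],w.round(1))
E
```

```text
time_s: 3.22
ee_pos: [589.6, -105.3, 98.0]
ee_rot: [-179.6, -0.1, 94.8]
force: [0.1, 0.2, 0.4]
gripper_width: 20.1
t 3.23 now gate [  -4.  -139.7] z 98.0 rot [-1.796e+02 -1.000e-01  9.480e+01] F [0.1 0.2 0.4] w 20.1
shift [ 0.6  2.4 57.9]
turn tool z -0.3451851546120679
blue 813 [168.4 115.1] [-82.  -63.8]
blue 697 [256.3 155.6] [  -3.6 -100.5]
blue 697 [302.7 157.8] [  39.5 -102.8]
blue 1470 [497.6 215.4] [ 233.3 -160.7]
yellow 737 [210.1 152.4] [-46.4 -97.3]
```

View pics/w2.png

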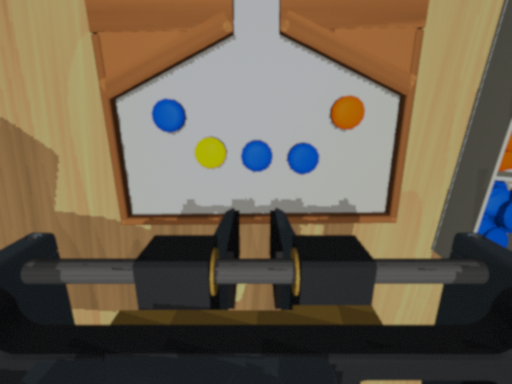

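The gate corners are at about (234,33) and (281,33), and the middle blue is at (256,156), straight ahead of the fingers.

```bash
python3 - <<'E'
from h import *
p=np.load('tray.npy')
d=grab('wrist')
for u,v,z in ((234,33,20),(281,33,20),(234,5,8),(279,5,8),(132,215,8),(386,213,8),(117,100,8),(402,97,8)):
    print(u,v,(INV(p,ray(d,u,v,z))-[0,29]).round(1))
goto(-3.5,-139,11,0)
E
```

```text
234 33 [-19.1   0.1]
281 33 [19.4 -0.2]
234 5 [-19.4  23.8]
279 5 [18.3 23.6]
132 215 [-129.9 -163.9]
386 213 [ 131.6 -163.1]
117 100 [-128.6  -51. ]
402 97 [131.6 -50.2]
t 3.33 now gate [  -1.  -140.7] z 102.0 rot [179.9   0.   94.7] F [-0.4  0.1  0.7] w 19.9
shift [ 1.7 -2.6 91. ]
turn tool z -0.377204165936746
```

```bash
python3 -m creep '[[0.78,2,-2,35,0,0,-0.4],[0.78,0,0,35,0,0,0],[0.78,0,0,0,0,0,0],[0.78,0,0,0,0,0,0]]'
python3 -c "
from h import *
for i in range(3): grab('top'); goto(-3.5,-139,11,0)"
```

```text
time_s: 3.82
ee_pos: [592.0, -103.7, 33.2]
ee_rot: [179.7, 0.1, 95.2]
force: [0.7, 0.3, 0.3]
gripper_width: 19.8
t 3.88 now gate [  -1.5 -138.2] z 33.2 rot [1.797e+02 1.000e-01 9.520e+01] F [ 0.7  0.8 -0.5] w 20.0
shift [-0.8 -2.1 22.2]
turn tool z 0.09079559325834907
t 3.92 now gate [  -1.7 -138. ] z 33.0 rot [1.797e+02 1.000e-01 9.520e+01] F [ 0.1 -0.9 -0.3] w 19.7
shift [-1.  -1.9 22. ]
turn tool z 0.10158527122294458
t 3.98 now gate [  -1.9 -137.8] z 32.6 rot [1.798e+02 1.000e-01 9.520e+01] F [-0.1 -0.5 -0.6] w 20.4
shift [-1.2 -1.6 21.6]
turn tool z 0.11264230980407319
```

```bash
python3 -m creep '[[0.78,-1,-1.5,20,0,0,0],[0.78,0,0,0,0,0,0],[0.78,0,0,0,0,0,0]]'
python3 -c "
from h import *
grab('wrist','w3.png'); goto(-3,-60,11.5,0)"
```

```text
time_s: 4.35
ee_pos: [589.4, -104.0, 11.4]
ee_rot: [179.9, 0.0, 95.2]
force: [0.3, -0.3, -0.0]
gripper_width: 19.9
t 4.4 now gate [  -4.  -138.3] z 11.5 rot [179.9   0.   95.2] F [ 0.1 -0.  -1. ] w 20.4
shift [78.3  1.2 -0.1]
turn tool z 0.1373108404895902
```

View pics/w3.png

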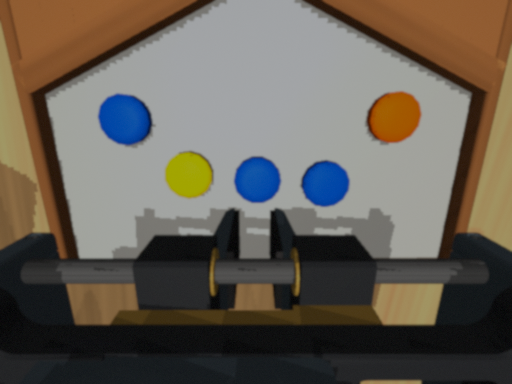

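The blue at (257,179) is centred between the fingertips, and the neighbouring rounds are clear of them. Starting the push.

```bash
python3 -m creep '[[0.78,7,0,0,0,0,0],[0.78,10,0,0,0,0,0],[0.78,10,0.5,0,0,0,0],[0.78,10,0.5,0,0,0,0],[0.78,10,0.5,0,0,0,0]]'; python3 -m creep '[[0.78,10,0.5,0,0,0,0],[0.78,10,0.5,0,0,0,0],[0.78,8,0.5,0,0,0,0],[0.78,4,0,0,0,0,0],[0.78,0,0,0,0,0,0]]'
python3 -c "
from h import *
grab('wrist','w4.png'); goto(0,-22,11.5,0)"
```

```text
time_s: 5.03
ee_pos: [585.9, -56.1, 10.5]
ee_rot: [180.0, 0.0, 95.3]
force: [0.2, -0.3, -0.0]
gripper_width: 20.2
time_s: 5.65
ee_pos: [584.4, -24.7, 10.4]
ee_rot: [-180.0, -0.0, 95.3]
force: [-0.1, -0.3, 0.7]
gripper_width: 20.0
t 5.7 now gate [ -2.  -59.1] z 10.4 rot [-180.    -0.    95.2] F [ 0.9 -0.4 -0.5] w 20.0
shift [37.1  2.1 -1.1]
turn tool z 0.13197496896370353
```

View pics/w4.png

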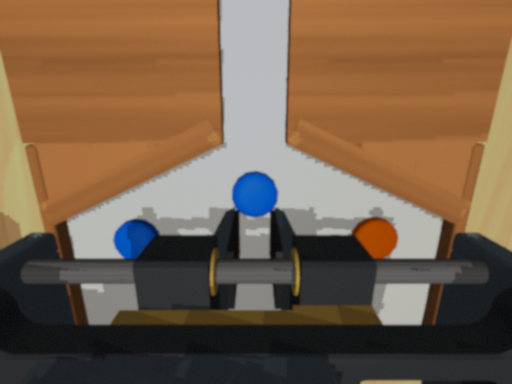

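The round is held in the cradle at (255,193), lined up with the gate at about (254,143).

```bash
python3 -m creep '[[0.78,9,0.5,-0.5,0,0,0],[0.78,9,0.5,-0.5,0,0,0],[0.78,9,0.5,0,0,0,0],[0.78,7,0,0,0,0,0],[0.78,0,0,0,0,0,0]]'; python3 -m creep '[[1,0,0,0,0,0,0],[1,0,0,0,0,0,0],[1,0,0,0,0,0,0]]'
python3 -c "
from h import *
grab('wrist','w5.png'); goto(0,10,11.5,0)"
```

```text
time_s: 6.32
ee_pos: [582.8, 9.7, 11.4]
ee_rot: [-180.0, 0.0, 95.3]
force: [-0.5, 0.4, -0.7]
gripper_width: 20.2
time_s: 6.7
ee_pos: [582.9, 8.8, 11.4]
ee_rot: [180.0, 0.0, 95.2]
force: [-0.2, -1.0, 0.3]
gripper_width: 0.7
t 6.75 now gate [ -0.5 -25.4] z 11.4 rot [180.    0.   95.2] F [-0.1 -0.3 -0.3] w 0.1
shift [35.4  0.6 -0.1]
turn tool z 0.11198015239057213
```

View pics/w5.png

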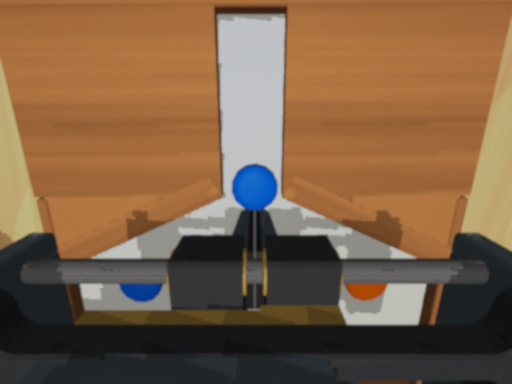

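The round sits in the gate mouth at (255,187) with the fingers shut behind it. Next I push it into the groove.

```bash
python3 -m creep '[[1,6,0,0,0,0,0],[1,9,0,0,0,0,0],[1,9,0,0,0,0,0],[1,8,0,0,0,0,0],[1,4,0,0,0,0,0]]';  python3 -m creep '[[1,0,0,0,0,0,0],[1,-15,0,0,0,0,0],[1,-30,0,-10,0,0,0],[1,0,0,-30,0,0,0],[1,0,0,-20,0,0,0]]'
python3 - <<'E'
from h import *
p=np.load('tray.npy')
d=grab('wrist','w6.png')
goto(0,-100,60,0)
for o in discs(d):
    w=INV(p,o[3])-[0,29]
    if o[1]>100: print(o[0],o[1],o[2],w.round(1))
d=grab('top','t6.png')
for o in discs(d):
    w=INV(p,o[3])-[0,29]
    if abs(w[0])<130 and -164<w[1]<110: print(o[0],o[1],o[2],w.round(1))
d=grab('scene','s6.png')
for o in discs(d):
    w=INV(p,o[3])-[0,29]
    if abs(w[0])<130 and -164<w[1]<110: print(o[0],o[1],o[2],w.round(1))
E
```

```text
time_s: 7.38
ee_pos: [579.5, 45.7, 11.4]
ee_rot: [-180.0, 0.0, 95.3]
force: [0.6, -0.4, -0.6]
gripper_width: 0.3
time_s: 8.0
ee_pos: [584.2, -1.7, 72.5]
ee_rot: [179.9, 0.0, 95.1]
force: [0.8, -0.4, -0.4]
gripper_width: 0.4
t 8.05 now gate [  1.3 -36. ] z 75.1 rot [1.797e+02 1.000e-01 9.520e+01] F [1.4 0.3 1.5] w 0.2
shift [-64.   -1.5  15.1]
turn tool z 0.04657792646216308
blue 988 [253.5 108.7] [-1.8 44.6]
blue 737 [165.6 232. ] [-81.7 -62.6]
orange 659 [341.4 230.4] [ 77.7 -61. ]
blue 31 [277. 192.] [-3.7 44. ]
blue 36 [245.  204.4] [-82.8 -65.1]
blue 41 [273.5 219.9] [  39.1 -104.9]
orange 37 [288.4 215.2] [ 77.4 -63.2]
yellow 35 [250.3 212.7] [ -47.6 -100. ]
```

View pics/w6.png

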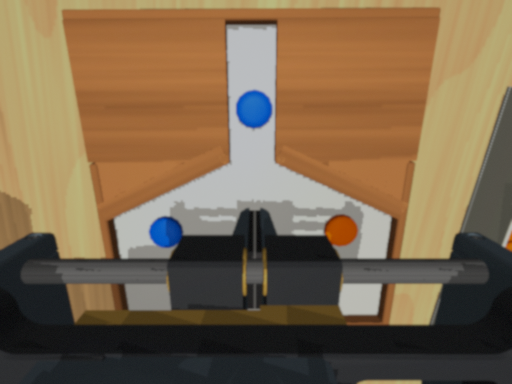

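The first blue is fully in the groove, at (253,109) or gate y of about +44. Now the blue at (40,-104), approached at 42°.

```bash
python3 -m creep '[[0.85,-24,16,0,0,0,0],[0.85,-24,16,0,0,0,0],[0.85,-24,16,0,0,0,0],[0.85,-24,16,0,0,0,0],[0.85,0,0,0,0,0,-10.5]]';  python3 -m creep '[[0.85,0,0,10,0,0,-10.5],[0.85,0,0,15,0,0,-10.5],[0.85,0,0,15,0,0,-10.5],[0.85,0,0,0,0,0,0],[0.85,0,0,0,0,0,0]]'
python3 - <<'E'
from h import *
p=np.load('tray.npy')
d=grab('wrist','w7.png')
goto(64.5,-130.5,11.5,42)
for o in discs(d):
    w=INV(p,o[3])-[0,29]
    if o[1]>100: print(o[0],o[1],o[2],w.round(1))
E
```

```text
time_s: 8.78
ee_pos: [656.6, -91.8, 69.5]
ee_rot: [-179.9, -0.0, 105.9]
force: [-0.3, 0.8, 0.3]
gripper_width: 13.5
time_s: 9.4
ee_pos: [656.2, -89.9, 31.2]
ee_rot: [-180.0, -0.0, 137.1]
force: [0.1, -0.5, 0.1]
gripper_width: 13.8
t 9.45 now gate [  63.9 -130.3] z 31.6 rot [180.    0.  137.1] F [ 0.6  0.1 -0. ] w 13.9
shift [-0.6  0.3 20.1]
turn tool z 0.009469918510689013
blue 746 [148.    8.3] [-76.2 -69.9]
blue 1256 [255.4 175.6] [  39.5 -102.9]
blue 232 [390.1 381.6] [ 254.9 -162.7]
yellow 1755 [160.9  81.2] [-46.4 -97.4]
```

View pics/w7.png

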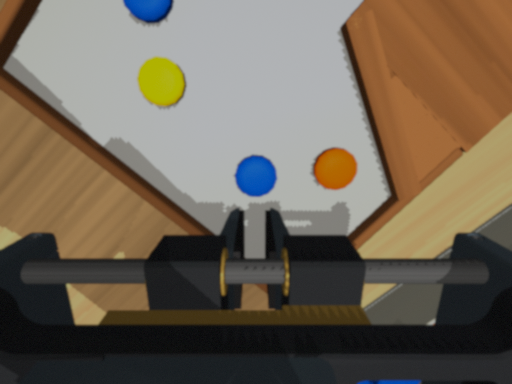

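The target blue at (255,176) is centred on the fingers, and orange at (335,168) is clear.

```bash
python3 -m creep '[[0.85,0,0,20,0,0,0],[0.85,0,0,0,0,0,0],[0.85,5,0,0,0,0,0],[0.85,8,0,0,0,0,0],[0.85,9,0,0,0,0,0]]';  python3 -m creep '[[0.85,9,0,0,0,0,0],[0.85,9,0,0,0,0,0],[0.85,9,0,0,0,0,0],[0.85,9,0,0,0,0,0],[0.85,6,0,0,0,0,0]]'
python3 - <<'E'
from h import *
p=np.load('tray.npy')
d=grab('wrist','w8.png')
goto(20.5,-82,11.5,42)
for o in discs(d):
    w=INV(p,o[3])-[0,29]
    if o[1]>100: print(o[0],o[1],o[2],w.round(1))
E
```

```text
time_s: 10.07
ee_pos: [639.9, -74.3, 12.1]
ee_rot: [180.0, 0.1, 137.2]
force: [-0.2, 1.3, 0.8]
gripper_width: 13.6
time_s: 10.7
ee_pos: [608.8, -45.7, 11.5]
ee_rot: [-180.0, 0.0, 137.3]
force: [0.9, -0.9, 0.9]
gripper_width: 13.7
t 10.75 now gate [ 19.7 -81.6] z 11.4 rot [-1.800e+02 -1.000e-01  1.373e+02] F [-0.1  0.9  0.3] w 13.9
shift [-0.8  0.3 -0.1]
turn tool z 0.14899959084004877
blue 2369 [377.   57.2] [-2.4 43.8]
blue 2027 [145.9 105.6] [-82.4 -63.2]
blue 1540 [254.2 191.3] [ -0.8 -59.5]
yellow 1588 [160.6 186.3] [-46.9 -96.7]
```

View pics/w8.png

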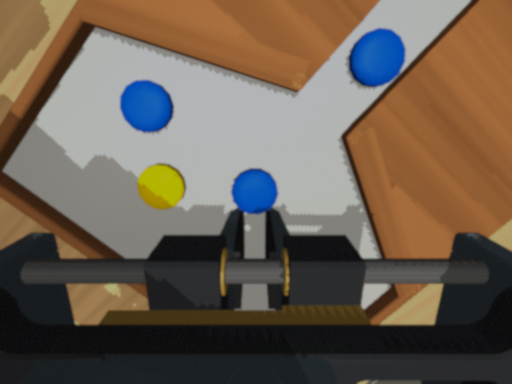

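The blue now lies at (254,191), i.e. gate frame (-1,-59), on the centre line. I back off and turn square behind it.

```bash
python3 -m creep '[[0.8,-22,0,0,0,0,0],[0.8,0,0,0,0,0,10.5],[0.8,0,0,0,0,0,10.5],[0.8,0,0,0,0,0,10.5],[0.8,0,0,0,0,0,10.7]]';  python3 -m creep '[[0.8,0,-17,0,0,0,0],[0.8,0,-18,0,0,0,0],[0.8,0,0,0,0,0,0],[0.8,0,0,0,0,0,0]]'
python3 - <<'E'
from h import *
p=np.load('tray.npy')
d=grab('wrist','w9.png')
goto(-1,-23,11.5,0)
for o in discs(d):
    w=INV(p,o[3])-[0,29]
    if o[1]>100: print(o[0],o[1],o[2],w.round(1))
E
```

```text
time_s: 11.38
ee_pos: [625.2, -61.1, 11.2]
ee_rot: [-180.0, -0.0, 94.7]
force: [0.1, -0.9, -0.1]
gripper_width: 18.3
time_s: 11.88
ee_pos: [591.5, -64.3, 11.6]
ee_rot: [179.9, 0.0, 95.0]
force: [0.6, -0.1, -0.7]
gripper_width: 18.6
t 11.93 now gate [  1.6 -99. ] z 11.6 rot [179.9   0.   95. ] F [ 1.3 -0.1 -0. ] w 18.2
shift [76.  -2.7  0.1]
turn tool z -0.07112229344642174
blue 592 [249.8   6.6] [-1.7 33.6]
blue 1571 [252. 176.] [ -0.9 -58.7]
blue 1619 [123.7 183.1] [-81.6 -63.1]
orange 123 [362.7 184.5] [ 69.  -64.2]
yellow 771 [183.3 224.7] [-46.2 -91.5]
```

View pics/w9.png

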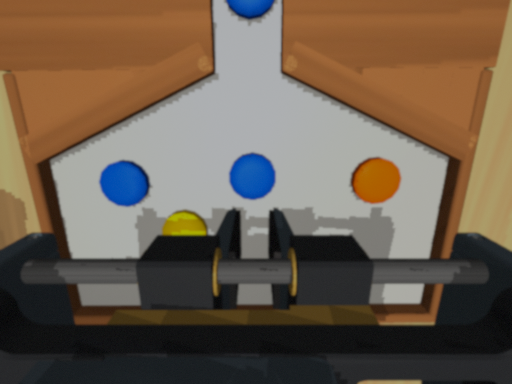

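The blue at (252,176) is centred and the gate is ahead at (248,70). Pushing.

```bash
python3 -m creep '[[0.8,8,-1,0,0,0,0],[0.8,9,-0.5,0,0,0,0],[0.8,10,0,0,0,0,0],[0.8,10,0,0,0,0,0],[0.8,10,0,0,0,0,0]]';  python3 -m creep '[[0.8,10,0,0,0,0,0],[0.8,9,0,0,0,0,0],[0.8,8,0,0,0,0,0],[0.8,0,0,0,0,0,0],[1,0,0,0,0,0,0]]';  python3 -m creep '[[1,0,0,0,0,0,0],[1,0,0,0,0,0,0]]'
python3 - <<'E'
from h import *
d=grab('wrist','w10.png')
goto(0,10,11.5,0)
E
```

```text
time_s: 12.55
ee_pos: [584.8, -16.6, 11.5]
ee_rot: [180.0, 0.0, 95.1]
force: [0.2, 0.1, 0.7]
gripper_width: 18.2
time_s: 13.18
ee_pos: [582.6, 9.2, 11.5]
ee_rot: [180.0, 0.0, 95.0]
force: [0.1, 0.2, 0.4]
gripper_width: 11.2
time_s: 13.42
ee_pos: [582.6, 9.1, 11.5]
ee_rot: [180.0, 0.0, 95.0]
force: [-0.5, -0.1, 0.0]
gripper_width: 0.3
t 13.47 now gate [ -0.9 -25.1] z 11.4 rot [180.   0.  95.] F [1.4 0.5 0.4] w 0.3
shift [35.1  0.8 -0.1]
turn tool z -0.08884966132490035
```

View pics/w10.png

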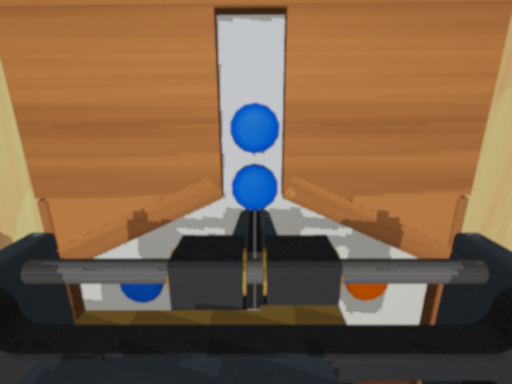

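Both blues are in line at (254,128) and (254,187). I push the second in, retreat, and open wide. The third blue is too near the side wall to get behind, so one finger will draw it sideways to the centre line.

```bash
python3 -m creep '[[1,6,0.3,0,0,0,0],[1,9,0.3,0,0,0,0],[1,9,0,0,0,0,0],[1,8,0,0,0,0,0],[1,3,0,0,0,0,0]]';  python3 -m creep '[[1,0,0,0,0,0,0],[1,-15,0,0,0,0,0],[1,-30,0,-10,0,0,0],[1,-10,-10,-20,0,0,0],[0.12,-20,-30,-10,0,0,0]]'; python3 -m creep '[[0.12,0,-20,0,0,0,0],[0.12,0,0,0,0,0,0],[0.12,0,0,0,0,0,0],[0.12,0,0,0,0,0,0]]'
python3 - <<'E'
from h import *
p=np.load('tray.npy')
d=grab('wrist','w11.png')
goto(-63,-67,30,0)
for o in discs(d):
    w=INV(p,o[3])-[0,29]
    if o[1]>100: print(o[0],o[1],o[2],w.round(1))
E
```

```text
time_s: 14.1
ee_pos: [579.9, 45.1, 11.4]
ee_rot: [-180.0, 0.0, 95.1]
force: [-0.1, -0.9, -0.2]
gripper_width: 0.7
time_s: 14.72
ee_pos: [547.8, -34.8, 53.2]
ee_rot: [179.8, 0.0, 95.0]
force: [0.0, -0.6, -0.3]
gripper_width: 7.5
time_s: 15.22
ee_pos: [527.8, -35.5, 51.6]
ee_rot: [179.9, 0.0, 95.1]
force: [0.3, -0.4, 0.6]
gripper_width: 47.9
t 15.28 now gate [-59.5 -64.6] z 51.4 rot [180.    0.   95.1] F [ 0.   0.4 -0.6] w 51.6
shift [-2.4 -3.5 21.4]
turn tool z -0.04174766011297493
blue 3101 [340.1  42.7] [-2. 59.]
blue 817 [228.3 210.2] [-81.3 -62.2]
yellow 681 [270.4 246.5] [-46.9 -94.7]
```

View pics/w11.png

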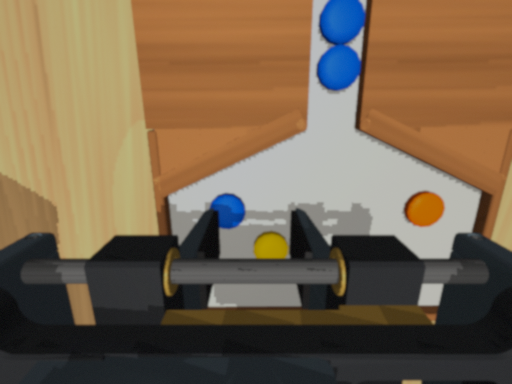

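Two blues are in the groove at (341,18) and (339,67). The third is at (228,210), and the fingers are still opening.

```bash
python3 -m creep '[[0.12,-2.5,-3.5,10,0,0,0],[0.12,0,0,10,0,0,0],[0.12,0,0,0,0,0,0],[0.12,0,0,0,0,0,0]]'
python3 - <<'E'
from h import *
d=grab('wrist','w12.png')
goto(-63,-67,11.5,0)
E
```

```text
time_s: 15.78
ee_pos: [523.7, -38.5, 31.2]
ee_rot: [-180.0, 0.0, 95.0]
force: [-0.9, 0.0, 0.6]
gripper_width: 80.2
t 15.82 now gate [-63.7 -67.3] z 31.5 rot [180.   0.  95.] F [-0.1  0.5  0. ] w 80.2
shift [ 0.3  0.6 20. ]
turn tool z -0.06732748967021962
```

View pics/w12.png

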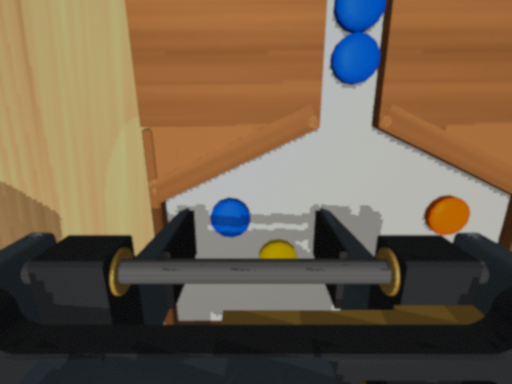

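```bash
python3 -m creep '[[0.12,0,1,10,0,0,0],[0.12,0,0,10,0,0,0],[0.12,0,5,0,0,0,0],[0.12,0,7,0,0,0,0],[0.12,0,7,0,0,0,0]]'; python3 -m creep '[[0.12,0,7,0,0,0,0],[0.12,0,7,0,0,0,0],[0.12,0,6,0,0,0,0],[0.12,0,0,0,0,0,0]]'
python3 - <<'E'
from h import *
d=grab('wrist','w13.png')
goto(10,-67,11.5,0)
E
```

```text
time_s: 16.45
ee_pos: [544.5, -36.7, 11.7]
ee_rot: [180.0, 0.0, 95.0]
force: [-1.0, -0.3, -0.0]
gripper_width: 80.5
time_s: 16.95
ee_pos: [564.0, -34.9, 11.5]
ee_rot: [180.0, 0.0, 95.0]
force: [0.5, 0.7, 0.3]
gripper_width: 80.3
t 17.0 now gate [-23.7 -67.3] z 11.4 rot [-180.    0.   95.] F [-0.2  0.9 -0.4] w 80.2
shift [ 0.4 33.7 -0.1]
turn tool z -0.06305976186172302
```

View pics/w13.png

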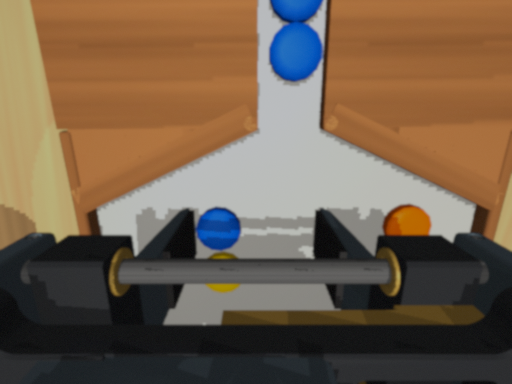

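The blue is against the left finger at (219,229), past the yellow's level. Narrowing and continuing sideways.

```bash
python3 -m creep '[[0.2,0,0,0,0,0,0],[0.28,0,0,0,0,0,0],[0.36,0,0,0,0,0,0],[0.45,0,0,0,0,0,0],[0.45,0,3,0,0,0,0]]'; python3 -m creep '[[0.45,0,6,0,0,0,0],[0.45,0,7,0,0,0,0],[0.45,0,7,0,0,0,0],[0.45,0,7,0,0,0,0],[0.45,0,4,0,0,0,0]]'
python3 - <<'E'
from h import *
p=np.load('tray.npy')
d=grab('wrist','w14.png')
goto(10,-67,11.5,0)
for o in discs(d):
    w=INV(p,o[3])-[0,29]
    if o[1]>100: print(o[0],o[1],o[2],w.round(1))
E
```

```text
time_s: 17.62
ee_pos: [566.3, -34.7, 11.5]
ee_rot: [-180.0, 0.0, 95.0]
force: [-0.2, -0.6, 0.2]
gripper_width: 50.2
time_s: 18.25
ee_pos: [597.9, -31.9, 11.4]
ee_rot: [180.0, 0.0, 95.0]
force: [-0.4, -0.2, -0.0]
gripper_width: 50.4
t 18.3 now gate [ 11.2 -67.4] z 11.4 rot [179.9   0.   95. ] F [ 0.5 -0.2  0.3] w 50.2
shift [ 0.4 -1.2 -0.1]
turn tool z -0.06595822690673003
blue 3196 [233.9  39.8] [-1.1 49.4]
blue 1389 [238.8 228.8] [ -0.4 -62.8]
orange 607 [357.6 225.2] [ 77.8 -60.3]
```

View pics/w14.png

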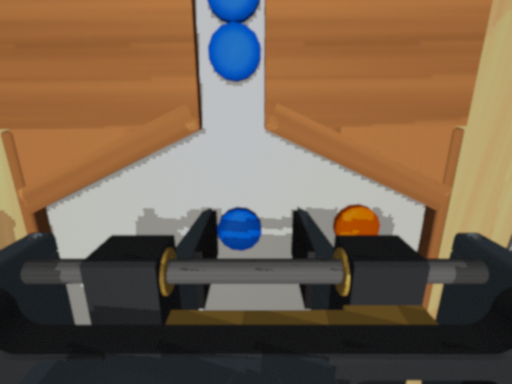

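The blue is now on the centre line at (239,229), gate frame (0,-63). Lifting clear and coming in behind it.

```bash
python3 -m creep '[[0.45,0,-10,0,0,0,0],[0.45,0,-1,-20,0,0,0],[0.45,0,0,-20,0,0,0],[0.8,-18,0,0,0,0,0],[0.8,-18,0,0,0,0,0]]'; python3 -m creep '[[0.8,0,0,0,0,0,0],[0.8,0,0,10,0,0,0],[0.8,0,0,10,0,0,0],[0.8,0,0,0,0,0,0],[0.8,0,0,0,0,0,0]]'
python3 - <<'E'
from h import *
p=np.load('tray.npy')
d=grab('wrist','w15.png')
goto(-1,-102.5,11.5,0)
for o in discs(d):
    w=INV(p,o[3])-[0,29]
    if o[1]>100: print(o[0],o[1],o[2],w.round(1))
E
```

```text
time_s: 18.92
ee_pos: [588.7, -70.1, 50.9]
ee_rot: [-179.9, 0.0, 95.1]
force: [0.5, -0.3, 1.0]
gripper_width: 33.0
time_s: 19.55
ee_pos: [589.6, -68.5, 31.3]
ee_rot: [-180.0, -0.0, 95.1]
force: [0.2, -0.1, -0.2]
gripper_width: 18.3
t 19.6 now gate [  -0.7 -103.1] z 31.5 rot [180.    0.   95.1] F [ 0.1 -0.6  0.1] w 18.5
shift [ 0.7 -0.3 20. ]
turn tool z -0.04600818629734249
blue 752 [255.    8.6] [-1.3 34.7]
blue 1262 [257.1 170.5] [  0.1 -63.5]
yellow 1106 [196.6 216.9] [-43.9 -98.1]
```

View pics/w15.png

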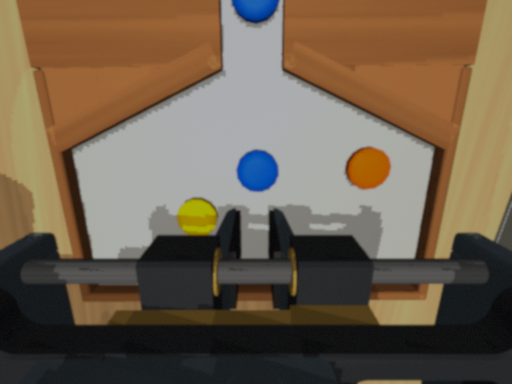

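The blue at (257,170) is centred ahead of the cradle, and the gate is at (252,70). Lowering and pushing.

```bash
python3 -m creep '[[0.8,0,0.5,20,0,0,0],[0.8,0,0,0,0,0,0],[0.8,6,0,0,0,0,0],[0.8,8,0,0,0,0,0],[0.8,10,0,0,0,0,0]]';  python3 -m creep '[[0.8,10,0,0,0,0,0],[0.8,10,0,0,0,0,0],[0.8,10,0,0,0,0,0],[0.8,10,0,0,0,0,0],[0.8,9,0,0,0,0,0]]';  python3 -m creep '[[0.8,5,0,0,0,0,0],[0.8,0,0,0,0,0,0],[1,0,0,0,0,0,0],[1,0,0,0,0,0,0],[1,0,0,0,0,0,0]]'
python3 - <<'E'
from h import *
d=grab('wrist','w16.png')
goto(0,-8,11.5,0)
E
```

```text
time_s: 20.23
ee_pos: [588.2, -44.2, 12.0]
ee_rot: [179.9, 0.0, 95.0]
force: [0.8, -0.1, 0.6]
gripper_width: 18.2
time_s: 20.85
ee_pos: [583.5, 4.6, 11.5]
ee_rot: [180.0, 0.0, 95.1]
force: [-0.2, 0.1, 0.1]
gripper_width: 18.5
time_s: 21.48
ee_pos: [583.1, 8.7, 11.4]
ee_rot: [-180.0, 0.0, 95.0]
force: [-0.1, -0.1, -0.2]
gripper_width: 0.3
t 21.52 now gate [ -0.3 -25.5] z 11.4 rot [-180.    0.   95.] F [-0.4 -0.3 -0.1] w 0.4
shift [17.5  0.3 -0.1]
turn tool z -0.08781665188868715
```

View pics/w16.png

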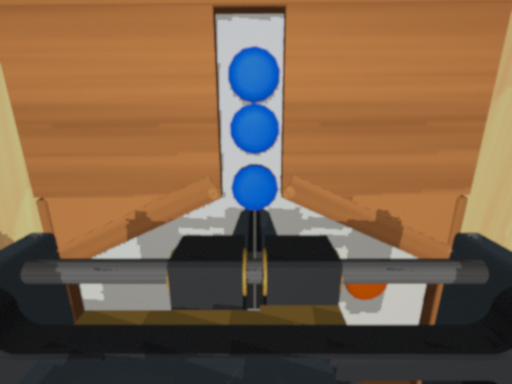

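All three blues are in line at (254,74), (254,128) and (254,187). The last push is about 18 mm.

```bash
python3 -m creep '[[1,5,0,0,0,0,0],[1,7,0,0,0,0,0],[1,5,0,0,0,0,0],[1,1,0,0,0,0,0],[1,0,0,0,0,0,0]]'
python3 - <<'E'
from h import *
goto(0,-8,11.5,0)
E
python3 -m creep '[[1,-15,0,0,0,0,0],[1,-25,0,-15,0,0,0],[1,-20,0,-30,0,0,0],[1,-10,0,-30,0,0,0],[1,0,0,0,0,0,0]]'
python3 - <<'E'
from h import *
p=np.load('tray.npy')
for c in ('wrist','scene','top'):
  d=grab(c,c+'17.png')
  for o in discs(d):
    w=INV(p,o[3])-[0,29]
    if o[1]>20 and abs(w[0])<130 and -164<w[1]<110: print(c,o[0],o[1],o[2],w.round(1))
E
```

```text
time_s: 22.15
ee_pos: [581.6, 27.1, 11.4]
ee_rot: [180.0, 0.0, 95.1]
force: [-0.1, -0.0, 0.0]
gripper_width: 0.0
t 22.15 now gate [-0.3 -7.2] z 11.4 rot [180.    0.   95.1] F [-0.1 -0.   0. ] w 0.0
shift [-0.8  0.3 -0.1]
turn tool z -0.05282822124667064
time_s: 22.78
ee_pos: [589.6, -44.7, 88.8]
ee_rot: [179.7, 0.1, 94.9]
force: [-0.1, -0.7, -0.2]
gripper_width: 0.6
wrist blue 2580 [251.2  47.2] [-1.4 48.8]
wrist orange 30 [324.3 179.5] [ 65.  -61.2]
wrist yellow 641 [207.7 217.4] [-44.  -98.2]
scene blue 95 [278.1 190.4] [-3.4 54.3]
scene orange 35 [288.3 215.4] [ 77.3 -64.1]
scene yellow 36 [250.9 212.8] [-45.7 -99.6]
top blue 220 [242.9 172.7] [ 0.6 55.1]
```

View pics/wrist17.png

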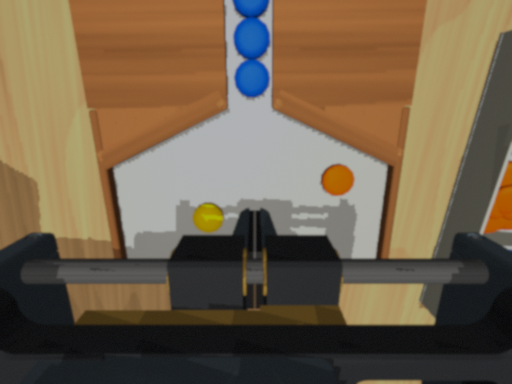

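View pics/scene17.png

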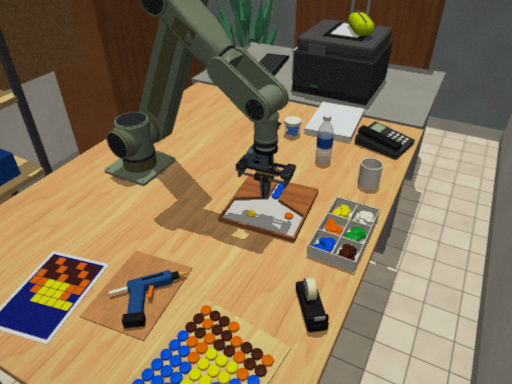

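The three blues are in the groove. The rearmost, at (252,77), has its back edge at row 97, clear of the gate line at about row 107. Yellow (208,217) and orange (338,180) are still in the pan.

```bash
python3 -m creep '[[1,0,0,-30,0,0,0],[1,0,0,-30,0,0,0],[1,0,0,0,0,0,0],[1,0,0,0,0,0,0]]'
python3 - <<'E'
from h import *
p=np.load('tray.npy')
d=grab('wrist','w18.png')
print((INV(p,ray(d,*(0,0),8))))
f=np.asarray(d['frame']);h=cv2.cvtColor(f,cv2.COLOR_RGB2HSV)
m=cv2.inRange(h,(105,150,80),(125,255,255));ys,xs=np.nonzero(m[:,200:310])
i=ys.argmax();print('rear',(INV(p,ray(d,xs[i]+200,ys[i],12))-[0,29]).round(1));i=ys.argmin();print('front',(INV(p,ray(d,xs[i]+200,ys[i],16))-[0,29]).round(1))
print(state()['force'].round(1)); print(job_done())
E
```

```text
time_s: 23.42
ee_pos: [586.6, -42.5, 144.6]
ee_rot: [-179.8, -0.0, 95.1]
force: [-1.0, 0.3, -0.3]
gripper_width: 0.6
[-251.10133056  135.05279556]
rear [-6.4 12.8]
front [-2.1 99.5]
[-0.9 -0.4  0.6]
the job is handed in; nothing more can be done
None
```

View pics/w18.png

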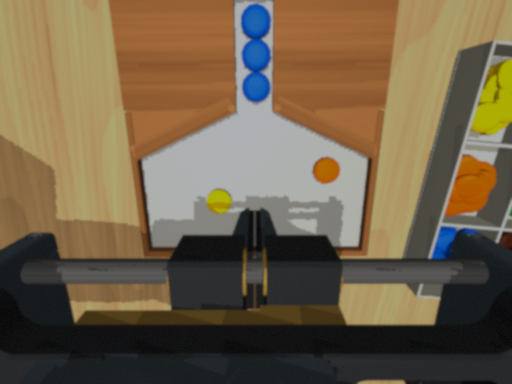

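All three blue rounds are wholly inside the groove in single file, and I handed the job in at about 23.5 s of the 61 s allowed. I pushed each one flat through the gate with the fingertips. The third was too close to the side wall to get behind, so I first slid it to the centre line with one finger. None was picked up.

- **Rounds in the groove:** in the last wrist picture they are at pixels (256,21), (256,54) and (256,87). The row runs from about 10 mm past the gate to about 99 mm, short of the closed end at 104 mm.
- **Left in the pan:** orange and yellow are still there, each within about 3 mm of where it started.
- **Nothing else touched:** the fingers ended about 145 mm above the table, clear of everything. Measured force stayed within about 2 N, which is sensor noise. I checked the other things on the table only by eye, in the scene picture before hand-in, and they looked undisturbed.
- **Disagreements:** the cameras differed by up to about 3 mm across the groove, which is within what their calibration allows. The rear of the row measured 12.8 mm past the gate by colour mask but about 8–9 mm by where the fingers stopped. Both are clear of the gate.

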